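# Park and chock the pipe former for draping curved tiles

### The arm

A 6-joint arm with a two-finger parallel gripper is mounted at the origin on the work surface. World frame = base frame: x ahead of the robot, y to its left, z up, the work surface at z = 0. Lengths are in m, angles in degrees, forces in N, time in s.
With the tool pointing down it reaches from about 0.25 to 0.725 m from the base axis. Payload 9.7 kg.
Tool frame: the origin (TCP) lies at the very end of the fingers, on their centre line; the grasp point (between the pads) lies 19 mm behind it; z points along the fingers, y is the line along which they close (so a half turn about z gives the same grasp; the last joint's range is limited). The gripper opens to 85 mm and grips with 20 to 120 N. Pads are 22 mm wide; open, the fingers measure 114 mm over their backs; the gripper's body (76 mm by 85 mm) begins 54 mm behind the grasp point. The pads swing forward as they close: fully open they stand 13 mm farther back than shut.
Start: joints at [-75.516, 4.979, 10.078, 95.1, 0, 90], TCP at [0.138, -0.533, 0.231] pointing down, gripper open.
Joint ranges: [-179.16, 179.16], [-48.56, 103.87], [-65.8, 70.77], [-126.05, 130.52], [-82.76, 87.17], [-180, 180]. Speed limits (degrees/s): [127.2, 127.2, 147.25, 180, 180, 180].

### API

Orientations are given as [roll, pitch, yaw] about the fixed x, y, z axes, in that order (R = Rz(yaw) Ry(pitch) Rx(roll)).
In Python, from workcell import bot gives the robot as it stands.
- The arm moves only by the tool arm_command, never from a script. Its argument "series" is a list of rows, each a list of 4 numbers: the shift along the tool's x, y, z in m, then the turn about the tool's z in rad. A call has exactly 5 rows; each row is the pose to reach, as a shift and turn from the pose commanded when the call began, along the tool's axes at that moment; what a row does not reach only later rows make up. A row lasts 1/10 s, in which the tool goes at most 50 mm and 8.59 degrees, less where a joint would pass 70% of its speed; a pose out of reach is approached as far as the arm can. A call with a gripper value outside its range is refused whole. "hand" is the finger opening in m, from 0 to 0.0854, set as the call begins (left out, the last holds). The fingers move at their own pace and stop on an object; "grip_force" is the grip in N (left out, the last holds). Time passes only in rows, so rows that repeat a pose let the fingers close, or fill a call up. It gives the time, the measured TCP pose, the force, the opening and the grip force at its end, in the units of the state.
- bot.get_obs(): the state, without advancing time (a new reading comes with each control period).
- bot.camera(name): name is "side" or "top" or "wrist"; returns a dict with "color" (420x560x3 uint8, blue, green, red), "camera_matrix" (3x3 intrinsics, pixels), "dist_coeffs" ([k1, k2, p1, p2, k3] as OpenCV has them; the pictures are not rectified), "xyz" and "orientation" of the camera in the world; the wrist camera has in their place "T_tool_cam" (4x4, takes a point from camera to tool coordinates, whose origin is the TCP and whose axes are the flange's). Camera axes: x right, y up, looking along -z (the intrinsics and any distortion apply to the point x, -y, -z); pixel columns grow to the right and rows downward; lengths in m; the calibration is good to about 2 mm. A picture is of the moment at which its call begins: read the wrist's pose just before it. There is no depth.
- bot.job_done(): hands the job in; it is judged then, once.
Trained networks look in the newest picture that a camera, given by its name, has taken for a name from the list of things; names that differ only in an ending like _2 or _b are one class to them, and where a whole thing is asked for, a point or a joint stands for the part that bears it (a point fixed in the world has none). Each returns a list of dicts, best first, with "confidence" (0 to 1); they miss things now and then, are a little off and sometimes report something else, mostly with a low value. They report only what shows in the picture. A call takes as long as a camera call. They do not tell look-alikes from the thing itself.
- bot.find_in(camera, target): "location" ([column, row] in pixels, amid what is visible of it).
- bot.mark_of(camera, target): "location" ([column, row] in pixels: a listed point, or the origin of a listed thing).
The state is a dict: "time": time; "q": joint angles; "qd": joint speeds; "joint_efforts": joint torques, N m; "ee_pos": TCP position; "tcp_rot": TCP orientation; "wrist_force": force on the tool from outside, world axes, zero at the start; "torque": the same for the moment, N m; "opening": finger opening in m; "grasp_force": force on a finger pad.
Only numpy, scipy, OpenCV 4.12 (cv2) and the standard library are available. Lean on these libraries where they do the work, as an engineer would, in place of code of your own. Each camera call takes 0.05 s, during which the arm holds its last target. There are 200 camera calls.

### The job

Get the pipe ready for draping curved tiles over it: with a flat hand on top, gently roll the white pipe across the plywood board, up onto the two thin rubber strips and on until it lies along the wooden stop for its whole length; do not shove it from behind and do not let it run away. Then take the wooden chock with the sloping nose and slide it, nose first, flat on the board between the strips and square to the pipe, snugly under the pipe so that it cannot roll back, without jacking the pipe up. Leave the other things on the board and beside it where they are.

Things in the scene. Friction and masses are not known exactly. Their poses are not given: they have to be found in the camera images.
- board: Flat plywood board fixed on the bench, 360 mm (its x) by 560 mm (its y), 18 mm thick, turned a little. Origin: centre of its underside, its top face is at z = 18 mm. x points away from the robot to the stop, z up. A pipe home against the stop, up on the rubber strips, has its axis at x = +65 mm, z = 76 mm of this frame.
- stop_face (a point): The stop: a straight upright wooden batten fixed on the board along its y, 420 mm long, 22 mm thick, 65 mm high above the board. This point: foot of its face towards the robot, middle of its length, on the board's top; x = +120 mm, y = 0 of the board.
- strips_start (a point): Two flat black rubber strips glued on the board, 3 mm thick, 24 mm wide, running along the board's x from x = +20 mm to the stop, centred at y = +70 and -70 mm. This point: middle between their square-edged near ends, at board x = +20 mm, y = 0, z = 18 mm (on the plywood). A pipe rolling towards the stop meets them with its axis at about x = +2 mm and climbs 3 mm.
- pipe: White plastic pipe, plugged ends, 110 mm thick, 200 mm long, 0.3 to 0.55 kg, lying on the board in front of the strips; free to roll, stays where left at rest on the flat. Too thick to grasp. Origin: middle of its axis; y is its axis, x and z turn as it rolls. A hand pressed on top rolls it half as far as the hand travels. Thin wall: 4 to 8 N on top rolls it, over 20 N damages it: feel for it.
- pipe_end_left (a point): Centre of the pipe's end face at the pipe's +y, on its axis, 100 mm from the middle.
- pipe_end_right (a point): Centre of the pipe's end face at the pipe's -y, on its axis, 100 mm from the middle.
- chock: Loose wooden chock, 0.1 kg, 120 mm long (its x), 45 mm wide (y), on the board beside the pipe, on either side. Rear 60 mm: block 35 mm high with upright sides, to grasp across the width. Front 60 mm: nose falling at 30 degrees to a thin edge at +x. Origin: underside, where nose and block meet; z up. On the pipe's other side lies a plain block: not this.
- chock_tip (a point): Middle of the thin front edge of the chock's nose, on its underside, 60 mm ahead of the chock's origin. Home under a pipe that lies on the strips, the edge stands 9.5 mm short of straight below the pipe's axis. The chock stops there with a few newtons; pushed harder it climbs under and lifts the pipe, over 20 N dents it.
- block: Bystander: plain rectangular wooden block, 110 x 50 x 30 mm, on the board. Origin: centre of its underside.
- tile_a: Bystander: fired clay tile, 90 x 90 x 11 mm, on the board beside the stop's +y end. Origin: centre of its underside.
- tile_b: Bystander: fired clay tile, 85 x 100 x 11 mm, on the board beside the stop's -y end. Origin: centre of its underside.
- tile_c: Bystander: fired clay tile, 100 x 130 x 11 mm, on the bench to the left. Origin: centre of its underside.
- scraper: Bystander: scraper, 200 mm long, on the bench to the right. Origin: on its underside.
Not all that is in view belongs to the job. Of the things that look like the pipe, the larger one is meant.

How it is judged (in metres and radians):
On the way:
1. rolled by hand, the pipe lies along the stop, both ends touching it or within 3 mm, at rest, while the chock still lies where it was (within 30 mm) (x of each of pipe_end_left, pipe_end_right in the frame of board above 0.062 m and linear speed of pipe below 0.02 m/s and distance of chock from where it was at the start of the episode below 0.03 m), for 0.2 s.
At the end, for the whole second after the job is handed in: The pipe lies on the board along the stop, both ends within 3 mm of it, lifted at most 2.5 mm; the chock lies flat on the board, square to the stop within 0.15 rad, nose under the middle of the pipe (within 40 mm), its edge within 4 mm of home; all at rest (x of each of pipe_end_left, pipe_end_right in the frame of board above 0.062 m and z of each of pipe_end_left, pipe_end_right in the frame of board below 0.0785 m and x of chock_tip in the frame of board above 0.0515 m and y of chock_tip in the frame of pipe between -0.04 and 0.04 m and x of chock in the frame of board below 0.01 m and angle between the x axis of chock and the x axis of board, either way round below 0.15 rad and angle between chock's own z axis and vertical below 0.05 rad and z of chock in the frame of board below 0.0205 m and linear speed of each of pipe, chock below 0.01 m/s); the robot touches nothing.
It fails at once if the pipe was pressed with more than 20 N, by the hand or by the chock (contact force between any of the fingers, the arm, chock and pipe above 20 N).
It fails at once if the pipe was shoved from behind or beside instead of rolled from on top (touched with the grasp point below 105 mm over the bench) (height (world z) of the grasp point below 0.105 m and contact force between any of the fingers, the arm and pipe above 1 N).
It fails at once if the pipe ran away (faster than 0.25 m/s) (linear speed of pipe above 0.25 m/s).
It fails at once if the pipe was jacked up or lifted by more than 6 mm (z of any of pipe_end_left, pipe_end_right in the frame of board above 0.082 m).
It fails at once if another thing on the board or beside it was shifted by more than 25 mm (distance of any of block, tile_a, tile_b, tile_c, scraper from where it was at the start of the episode above 0.025 m).
It also fails if it takes over 72 s, if anything falls off the work surface, if the arm or the gripper's body presses on something with over 40 N, if the wrist force passes 120 N, or if a joint passes its speed limit or range.

## Working session

There is one attempt and no reset: what is moved stays moved. The work goes in short steps, Python scripts to look and compute and a tool call to move; the robot and the scene stay as the last step left them, time stands still between calls to the robot, and variables do not carry over. Pictures are saved under pics/ and viewed, at most 10 in all, crops included, and the job is handed in when it is done.

Besides the shell and the picture viewer there is one more tool, called after ">>>" as name(argument=value, ...), one argument or row to a line, values as JSON. arm_command: Moves the arm, as the interface text tells. Its arguments: {"type":"object","properties":{"series":{"type":"array"},"hand":{"type":"number"},"grip_force":{"type":"number"}},"required":["series"]}

```bash
mkdir -p pics
cat > h.py <<'E'
import numpy as np, cv2
from scipy.spatial.transform import Rotation as R
from workcell import bot
def campose(c,obs=None):
    if "T_tool_cam" in c:
        T=np.eye(4);T[:3,:3]=R.from_euler('xyz',obs["tcp_rot"],degrees=True).as_matrix();T[:3,3]=obs["ee_pos"]
        return T@np.array(c["T_tool_cam"])
    o=np.array(c["orientation"],float);T=np.eye(4);T[:3,3]=c["xyz"]
    T[:3,:3]=o if o.shape==(3,3) else R.from_euler('xyz',o,degrees=True).as_matrix()
    return T
def ray(c,px,T):
    u=cv2.undistortPoints(np.array([[px]],float),np.array(c["camera_matrix"],float),np.array(c["dist_coeffs"],float))[0,0]
    d=T[:3,:3]@np.array([u[0],-u[1],-1.]);return T[:3,3],d
def at_z(c,px,T,z):
    o,d=ray(c,px,T);return o+d*(z-o[2])/d[2]
def project(c,P,T):
    p=(np.atleast_2d(P)-T[:3,3])@T[:3,:3]*[1,-1,-1]
    return cv2.projectPoints(p,np.zeros(3),np.zeros(3),np.array(c["camera_matrix"],float),np.array(c["dist_coeffs"],float))[0][:,0]
E
python3 - <<'E'
from h import *
np.set_printoptions(precision=4,suppress=True)
print(bot.get_obs())
zs=dict(board=0,stop_face=.018,strips_start=.018,pipe=.073,pipe_end_left=.073,pipe_end_right=.073,chock=.018,chock_tip=.018,block=.018,tile_a=.018,tile_b=.018)
for n in("top","side"):
    c=bot.camera(n);cv2.imwrite(f"pics/{n}0.png",c["color"]);T=campose(c)
    print(n,T[:3,3],c["orientation"])
    for k,z in zs.items():
        for d in bot.mark_of(n,k)[:3]: print(k,np.round(d["location"],1),round(d["confidence"],2),at_z(c,d["location"],T,z)[:2])
E
```

```text
{'time': 0.0, 'q': array([-75.5155,   5.0092,  10.0328,  95.0988,  -0.    ,  90.0009]), 'qd': array([ 0.0156,  0.0586,  0.0378,  0.0281, -0.0079,  0.0207]), 'joint_efforts': array([  0.003 , -52.0395,  46.4797,   0.0166,   0.    ,   0.    ]), 'ee_pos': array([ 0.1375, -0.5323,  0.2306]), 'tcp_rot': array([-179.9247,    0.    ,   14.4836]), 'wrist_force': array([ 0.1419, -0.0195, -0.6126]), 'torque': array([-0.0325,  0.0017,  0.0187]), 'grasp_force': 0.0, 'opening': 0.08529102072317392}
top [ 0.3584 -0.0046  1.4945] [  5.5412   1.01   -90.2988]
stop_face [315.9 146.6] 0.88 [ 0.6828 -0.0809]
strips_start [304.6 184. ] 0.85 [ 0.5759 -0.0479]
strips_start [226.6 199.8] 0.58 [0.5327 0.1724]
pipe [187.2 274.4] 0.94 [0.3258 0.2704]
pipe [302.7 195.6] 0.56 [ 0.5361 -0.0408]
pipe_end_left [207.7 256.5] 0.57 [0.3731 0.2159]
pipe_end_right [169.3 295.2] 0.97 [0.2711 0.3174]
pipe_end_right [376.4 222.3] 0.69 [ 0.4623 -0.238 ]
chock [373.5 225.6] 0.81 [ 0.4572 -0.2388]
chock_tip [375.3 200.9] 0.6 [ 0.5265 -0.2454]
chock_tip [306.3 187.6] 0.5 [ 0.5657 -0.0525]
block [227.  198.4] 0.57 [0.5366 0.17
[... 512 characters left out ...]
9 280.6] 0.72 [ 0.4579 -0.2748]
pipe [220.8 172.8] 0.71 [0.3253 0.2406]
pipe [294.2 221.1] 0.57 [ 0.5401 -0.0468]
pipe_end_left [293.  199.4] 0.56 [0.5558 0.0557]
pipe_end_left [240.2 183.1] 0.55 [0.3887 0.171 ]
pipe_end_right [292.8 242.6] 0.82 [ 0.5183 -0.1375]
pipe_end_right [208.1 167.8] 0.82 [0.2813 0.278 ]
chock [276.4 284.5] 0.67 [ 0.4494 -0.2452]
chock_tip [299.7 288.7] 0.72 [ 0.5145 -0.2718]
block [280.4 192.9] 0.57 [0.5298 0.1572]
tile_a [277.4 142.9] 0.95 [0.57   0.4667]
tile_a [316.2 189.9] 0.83 [0.6611 0.1515]
tile_a [307.1 231.5] 0.44 [ 0.5845 -0.0478]
tile_b [277.4 142.9] 0.95 [0.57   0.4667]
tile_b [316.2 189.9] 0.83 [0.6611 0.1515]
tile_b [307.1 231.5] 0.44 [ 0.5845 -0.0478]
```

Run:
```python
import cv2
for n,(a,b,c,d) in dict(top=(110,320,100,410),side=(110,330,170,420)).items():
    i=cv2.imread(f"pics/{n}0.png")[a:b,c:d];cv2.imwrite(f"pics/{n}0c.png",cv2.resize(i,None,fx=2.5,fy=2.5,interpolation=cv2.INTER_CUBIC))
```

```text
(no output)
```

View pics/top0c.png

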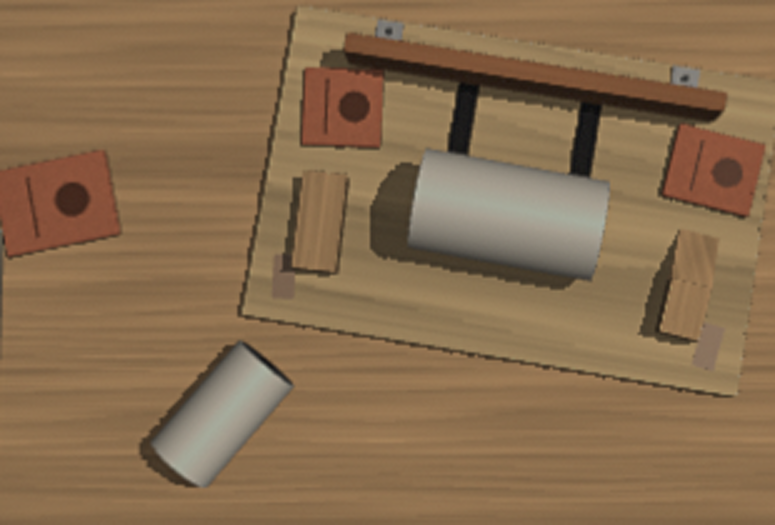

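View pics/side0c.png

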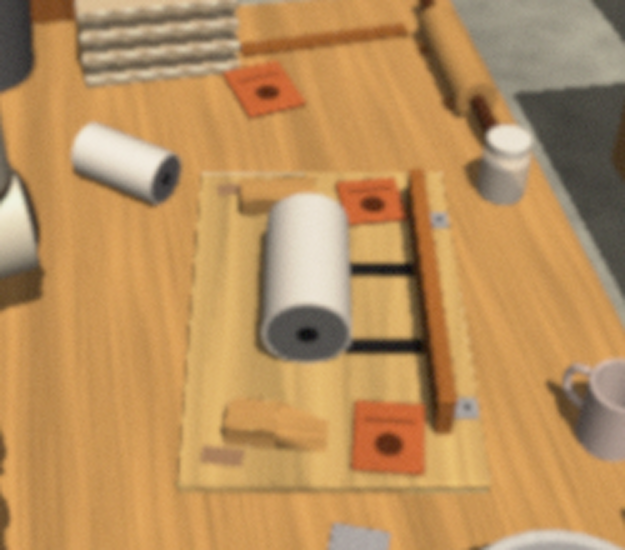

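The pictures show the board turned about 9° clockwise. The pipe is at top px (303,196) with the strips ahead of it. The chock, nose away from the robot, is at (376,224) on the right (-y) side, and the plain block is at left (228,199). The pipe lying off the board is the smaller decoy.

Run:
```python
from h import *
np.set_printoptions(precision=4,suppress=True)
c=bot.camera("top");T=campose(c)
f=lambda p,z:at_z(c,np.array(p)/2.5+[100,110]-.3,T,z)[:2]
FL,NL,NR=[f(p,.018) for p in((297,8),(241,316),(738,396))]
print("board corners",FL,NL,NR, np.linalg.norm(FL-NL),np.linalg.norm(NR-NL))
v=NL-NR;yaw=np.arctan2(-v[0],v[1]);print("yaw near edge",np.degrees(yaw))
v=FL-NL;print("yaw side",np.degrees(np.arctan2(v[1],v[0])),"centre",(FL+NR)/2)
img=c["color"];hsv=cv2.cvtColor(img,cv2.COLOR_BGR2HSV)
m=((hsv[...,1]<50)&(hsv[...,2]>70)).astype(np.uint8)
m[:, :255]=0;m[:,350:]=0;m[:165]=0;m[230:]=0
m=cv2.morphologyEx(m,cv2.MORPH_OPEN,np.ones((3,3)))
cn=max(cv2.findContours(m,0,2)[0],key=cv2.contourArea);bx=cv2.boxPoints(cv2.minAreaRect(cn));print(bx,cv2.minAreaRect(cn))
# silhouette fit of pipe pose
from scipy.optimize import minimize
mm=np.zeros(m.shape,np.uint8);cv2.drawContours(mm,[cn],-1,1,-1)
a=np.linspace(0,2*np.pi,60)
def sil(p,S=4):
    x,y,t=p;ax=np.array([-np.sin(t),np.cos(t),0]);n=np.array([np.cos(t),np.sin(t),0])
    P=np.concatenate([[np.array([x,y,.073])+s*.1*ax+.055*(np.cos(b)*n+np.sin(b)*np.array([0,0,1])) for b in a] for s in(-1,1)])
    return project(c,P,T)
mb=cv2.GaussianBlur(mm.astype(np.float32),(0,0),1)
def cost(p):
    h=cv2.convexHull(sil(p).astype(np.float32));k=np.zeros(mm.shape,np.uint8)
    cv2.fillConvexPoly(k,np.round(h*16).astype(np.int32),255,cv2.LINE_AA,4)
    return float(((cv2.GaussianBlur(k/255.,(0,0),1)-mb)**2).sum())
r=minimize(cost,[.54,-.045,yaw],method="Nelder-Mead",options=dict(initial_simplex=[[.54,-.045,yaw],[.55,-.045,yaw],[.54,-.035,yaw],[.54,-.045,yaw+.1]]))
print("pipe",r.x[:2],np.degrees(r.x[2]),r.fun)
for p in((672,232),(715,240),(697,340),(658,332)):print("chock top?",f(p,.018),f(p,.053))
```

```text
board corners [0.7832 0.1966] [0.4308 0.2575] [ 0.3391 -0.2949] 0.3576119487714757 0.5599917224399922
yaw near edge -9.42733990488008
yaw side -9.805020548393035 centre [ 0.5612 -0.0492]
[[261.2977 207.1567]
 [268.3976 168.5016]
 [344.4839 182.4766]
 [337.384  221.1317]] ((302.89080810546875, 194.81666564941406), (77.35899353027344, 39.30173873901367), 10.407711029052734)
pipe [ 0.5392 -0.0414] -11.41830453585014 88.62019829475838
chock top? [ 0.5221 -0.2263] [ 0.5182 -0.2211]
chock top? [ 0.5127 -0.274 ] [ 0.5091 -0.2676]
chock top? [ 0.4011 -0.2514] [ 0.4001 -0.2455]
chock top? [ 0.4102 -0.2084] [ 0.409  -0.2036]
```

>>> arm_command(
  series=[
    [0.04,-0.0294,0,0],
    [0.08,-0.0588,0,0],
    [0.12,-0.0882,0,0],
    [0.16,-0.1176,0,0],
    [0.2,-0.147,0,0],
  ],
)

```text
time: 1.75
ee_pos: [0.2952, -0.3386, 0.2314]
tcp_rot: [180.0, -0.0, 14.5]
wrist_force: [0.7, -1.5, 0.0]
opening: 0.0854
grasp_force: 0.0
```

>>> arm_command(
  series=[
    [0.04,-0.0294,0,0],
    [0.08,-0.0588,0,0],
    [0.12,-0.0882,0,0],
    [0.16,-0.1176,0,0],
    [0.2,-0.147,0,0],
  ],
)

```text
time: 2.25
ee_pos: [0.4523, -0.1459, 0.2316]
tcp_rot: [180.0, -0.0, 14.5]
wrist_force: [1.0, -0.7, 0.3]
opening: 0.0856
grasp_force: 0.0
```

>>> arm_command(
  series=[
    [0.01,-0.01,0,0.14],
    [0.02,-0.02,0,0.28],
    [0.02,-0.03,0,0.42],
    [0.02,-0.03,0,0.44],
    [0.02,-0.03,0,0.44],
  ],
)

```text
time: 2.75
ee_pos: [0.4632, -0.1139, 0.2314]
tcp_rot: [180.0, -0.0, -10.5]
wrist_force: [-0.0, -0.1, 0.1]
opening: 0.0854
grasp_force: 0.0
```

Run:
```python
from h import *
np.set_printoptions(precision=4,suppress=True)
o=bot.get_obs();c=bot.camera("wrist");cv2.imwrite("pics/w1.png",c["color"]);T=campose(c,o)
print(o["time"],o["ee_pos"],o["tcp_rot"],o["wrist_force"]);print(c["T_tool_cam"],c["camera_matrix"])
zs=dict(stop_face=.018,strips_start=.018,pipe=.073,pipe_end_left=.073,pipe_end_right=.073,chock=.018,chock_tip=.018,block=.018)
for k,z in zs.items():
    for d in bot.mark_of("wrist",k)[:2]: print(k,np.round(d["location"],1),round(d["confidence"],2),at_z(c,d["location"],T,z)[:2])
```

```text
2.75 [ 0.4632 -0.1139  0.2314] [179.9916  -0.0152 -10.5292] [-0.0073 -0.1014  0.0701]
[[-0.0005  0.9539  0.3     0.0769]
 [ 1.      0.0004  0.0007 -0.0001]
 [ 0.0005  0.3    -0.9539 -0.1433]
 [ 0.      0.      0.      1.    ]] [[370.9365   0.     273.3864]
 [  0.     370.9365 203.6717]
 [  0.       0.       1.    ]]
pipe [173.  111.5] 0.93 [ 0.5363 -0.0455]
chock [403.1 147.7] 0.83 [ 0.4617 -0.2419]
chock_tip [409.2  85.4] 0.73 [ 0.5194 -0.2533]
```

View pics/w1.png

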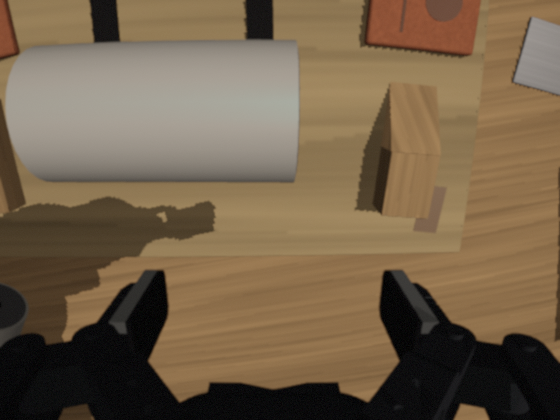

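The wrist view shows the pipe at cols 10-300, rows 40-182. The strip ends are at (106,40) and (260,38). The chock, nose up, has its ridge at (412,150) and its tip edge at (415,85). I'll fit the pipe, board and chock more tightly from this view.

```bash
cat >> h.py <<'E'
from scipy.optimize import minimize
A=np.linspace(0,2*np.pi,60)
def pipe_fit(c,T,g,z=.073,win=None):
    "pipe x,y,yaw(rad) from white silhouette"
    hsv=cv2.cvtColor(c["color"],cv2.COLOR_BGR2HSV)
    m=((hsv[...,1]<48)&(hsv[...,2]>65)).astype(np.uint8)
    def sil(p):
        x,y,t=p;ax=np.array([-np.sin(t),np.cos(t),0]);n=np.array([np.cos(t),np.sin(t),0])
        P=np.concatenate([[np.array([x,y,z])+s*.1*ax+.055*(np.cos(b)*n+np.sin(b)*np.array([0,0,1])) for b in A] for s in(-1,1)])
        h=cv2.convexHull(project(c,P,T).astype(np.float32));k=np.zeros(m.shape,np.uint8)
        cv2.fillConvexPoly(k,np.round(h*16).astype(np.int32),255,cv2.LINE_AA,4);return k/255.
    roi=cv2.dilate((sil(g)>0).astype(np.uint8),np.ones((25,25)));m=m*roi
    m=cv2.morphologyEx(m,cv2.MORPH_OPEN,np.ones((5,5)))
    cn=max(cv2.findContours(m,0,2)[0],key=cv2.contourArea);mm=np.zeros(m.shape,np.uint8);cv2.drawContours(mm,[cn],-1,1,-1)
    mb=cv2.GaussianBlur(mm*1.,(0,0),1)
    cost=lambda p:float(((cv2.GaussianBlur(sil(p),(0,0),1)-mb)**2).sum())
    g=np.array(g);r=minimize(cost,g,method="Nelder-Mead",options=dict(xatol=1e-5,initial_simplex=[g,g+[.01,0,0],g+[0,.01,0],g+[0,0,.06]]))
    return r.x,r.fun,cv2.minAreaRect(cn)
E
python3 - <<'E'
from h import *
np.set_printoptions(precision=4,suppress=True)
o=bot.get_obs();c=bot.camera("wrist");T=campose(c,o)
p,f,_=pipe_fit(c,T,[.537,-.044,np.radians(-10.5)]);print("pipe",p[:2],np.degrees(p[2]),f)
g=cv2.cvtColor(c["color"],cv2.COLOR_BGR2HSV)[...,1].astype(float); gr=cv2.GaussianBlur(cv2.cvtColor(c["color"],cv2.COLOR_BGR2GRAY).astype(float),(0,0),1)
d=np.diff(gr,axis=0)
P=[]
for u in list(range(250,450,5)):
    r=240+np.argmin(d[240:264,u]);P.append(at_z(c,(u,r+.5),T,.018)[:2])
P=np.array(P);l=cv2.fitLine(P.astype(np.float32),cv2.DIST_HUBER,0,.001,.001).ravel();v=l[:2]*np.sign(l[1]);print("near edge yaw",np.degrees(np.arctan2(-v[0],v[1])),l[2:])
# right edge
Q=[]
dx=np.diff(gr,axis=1)
for r in range(90,240,5):
    e=485-(r)*24/250; a=int(e)-10;Q.append(at_z(c,(a+np.argmin(dx[r,a:a+20])+.5,r),T,.018)[:2])
l2=cv2.fitLine(np.array(Q).astype(np.float32),cv2.DIST_HUBER,0,.001,.001).ravel();print("right edge yaw",np.degrees(np.arctan2(l2[1],l2[0])),l2[2:])
for n,q,z in(("tipR",(435,86),.018),("tipL",(390,84),.018),("ridgeL",(389,150),.053),("ridgeR",(438,153),.053),("backL",(383,215),.053),("backR",(436,217),.053),("strip R",(247,38),.021),("stripR2",(273,38),.021),("stripL",(93,40),.021),("stripL2",(118,39),.021)):print(n,at_z(c,q,T,z)[:2])
E
```

```text
pipe [ 0.5366 -0.042 ] -10.577393766955812 260.6002628728314
near edge yaw -9.835538 [ 0.3589 -0.1797]
right edge yaw -9.499593 [ 0.4198 -0.3079]
tipR [ 0.5142 -0.278 ]
tipL [ 0.5231 -0.2355]
ridgeL [ 0.469  -0.2181]
ridgeR [ 0.4585 -0.2617]
backL [ 0.4097 -0.2067]
backR [ 0.3981 -0.2563]
strip R [ 0.586 -0.113]
stripR2 [ 0.5816 -0.1357]
stripL [0.614  0.0253]
stripL2 [0.6095 0.002 ]
```

>>> arm_command(
  series=[
    [0.016,-0.028,0,0],
    [0.032,-0.056,0,0],
    [0.047,-0.084,0.03,0],
    [0.047,-0.084,0.07,0],
    [0.047,-0.084,0.1,0],
  ],
  hand=0.085,
)

```text
time: 3.75
ee_pos: [0.5209, -0.069, 0.1293]
tcp_rot: [-178.7, 0.1, -8.2]
wrist_force: [0.5, 0.1, 0.3]
opening: 0.0851
grasp_force: 0.0
```

>>> arm_command(
  series=[
    [0,0,0.004,0],
    [0,0,0.008,0],
    [0,0,0.01,0],
    [0,0,0.0115,0],
    [0,0,0.0125,0],
  ],
)

```text
time: 4.25
ee_pos: [0.5213, -0.0692, 0.12]
tcp_rot: [-178.7, -0.1, -8.2]
wrist_force: [-0.2, 0.3, -0.9]
opening: 0.0849
grasp_force: 0.0
```

>>> arm_command(
  series=[
    [0,0,0.0002,0],
    [0,0,0.0004,0],
    [0,0,0.0006,0],
    [0,0,0.0008,0],
    [0,0,0.0008,0],
  ],
)

```text
time: 4.75
ee_pos: [0.5207, -0.069, 0.118]
tcp_rot: [-178.7, 0.0, -8.2]
wrist_force: [0.1, 0.3, 0.6]
opening: 0.0851
grasp_force: 0.0
```

Run:
```python
from h import *
o=bot.get_obs();print(o)
```

```text
{'time': 4.75, 'q': array([ -8.23781491,   0.88378692,  -6.72010531,  82.42942979,
         1.27420348, 179.97728324]), 'qd': array([ 0.02479549,  0.02810224, -0.06845873,  0.01607697,  0.06284016,
        0.08425038]), 'joint_efforts': array([-1.45814545e-03, -4.80058622e+01,  4.70080948e+01, -7.57359958e-04,
        7.21411756e-02,  8.82424229e-05]), 'ee_pos': array([ 0.52073352, -0.06898602,  0.11795358]), 'tcp_rot': array([-1.78725783e+02,  3.28168569e-02, -8.21510376e+00]), 'wrist_force': array([0.14361941, 0.28200442, 0.63635285]), 'torque': array([-0.01233221,  0.00307022,  0.04660937]), 'grasp_force': 0.0, 'opening': 0.0850733133157494}
```

>>> arm_command(
  series=[
    [0,0,-0.03,-0.145],
    [0,0,-0.06,-0.29],
    [0,0,-0.06,-0.435],
    [0,0,-0.06,-0.58],
    [0,0,-0.06,-0.725],
  ],
)

```text
time: 5.25
ee_pos: [0.5207, -0.0704, 0.1782]
tcp_rot: [-179.0, -0.8, 33.7]
wrist_force: [0.5, -0.2, -0.3]
opening: 0.0852
grasp_force: 0.0
```

>>> arm_command(
  series=[
    [0,0,0,-0.145],
    [0,0,0,-0.29],
    [0,0,0,-0.435],
    [0,0,0,-0.58],
    [0,0,0,-0.725],
  ],
)

```text
time: 5.75
ee_pos: [0.5206, -0.0703, 0.178]
tcp_rot: [-179.8, -1.3, 75.2]
wrist_force: [0.3, -0.4, -0.3]
opening: 0.0848
grasp_force: 0.0
```

>>> arm_command(
  series=[
    [0,0,0,-0.145],
    [0,0,0,-0.29],
    [0,0,0,-0.435],
    [0,0,0,-0.58],
    [0,0,0,-0.725],
  ],
)

```text
time: 6.25
ee_pos: [0.5206, -0.0703, 0.178]
tcp_rot: [179.3, -1.1, 116.8]
wrist_force: [0.2, 0.3, 0.2]
opening: 0.0849
grasp_force: 0.0
```

>>> arm_command(
  series=[
    [0,0,0,-0.145],
    [0,0,0,-0.29],
    [0,0,0,-0.435],
    [0,0,0,-0.58],
    [0,0,0,-0.725],
  ],
)

```text
time: 6.75
ee_pos: [0.5206, -0.0703, 0.178]
tcp_rot: [178.8, -0.3, 158.3]
wrist_force: [0.2, 0.2, -0.1]
opening: 0.0852
grasp_force: 0.0
```

>>> arm_command(
  series=[
    [0,0,0,-0.1],
    [0,0,0,-0.2],
    [0,0,0,-0.2],
    [0,0,0,-0.2],
    [0,0,0,-0.2],
  ],
)

```text
time: 7.25
ee_pos: [0.5206, -0.0703, 0.178]
tcp_rot: [178.7, -0.1, 169.3]
wrist_force: [-0.7, -0.5, 0.6]
opening: 0.0852
grasp_force: 0.0
```

q6 ran into its end stop, which left a 1.3° tilt in the tool. I'll cancel it by pressing softly against the opposite stop.

>>> arm_command(
  series=[
    [0,0,0,-0.145],
    [0,0,0,-0.29],
    [0,0,0,-0.435],
    [0,0,0,-0.58],
    [0,0,0,-0.725],
  ],
)

```text
time: 7.75
ee_pos: [0.5206, -0.0703, 0.178]
tcp_rot: [179.0, 0.8, -148.8]
wrist_force: [-0.3, -0.5, 1.2]
opening: 0.085
grasp_force: 0.0
```

>>> arm_command(
  series=[
    [0,0,0,-0.145],
    [0,0,0,-0.29],
    [0,0,0,-0.435],
    [0,0,0,-0.58],
    [0,0,0,-0.725],
  ],
)

```text
time: 8.25
ee_pos: [0.5206, -0.0703, 0.178]
tcp_rot: [179.8, 1.3, -107.3]
wrist_force: [-0.3, 0.1, -0.1]
opening: 0.085
grasp_force: 0.0
```

>>> arm_command(
  series=[
    [0,0,0,-0.145],
    [0,0,0,-0.29],
    [0,0,0,-0.435],
    [0,0,0,-0.58],
    [0,0,0,-0.725],
  ],
)

```text
time: 8.75
ee_pos: [0.5206, -0.0703, 0.178]
tcp_rot: [-179.3, 1.1, -65.7]
wrist_force: [-0.2, 0.1, 0.3]
opening: 0.0848
grasp_force: 0.0
```

>>> arm_command(
  series=[
    [0,0,0,-0.145],
    [0,0,0,-0.29],
    [0,0,0,-0.435],
    [0,0,0,-0.58],
    [0,0,0,-0.725],
  ],
)

```text
time: 9.25
ee_pos: [0.5206, -0.0703, 0.178]
tcp_rot: [-178.8, 0.4, -24.2]
wrist_force: [-0.3, 0.0, -0.1]
opening: 0.0848
grasp_force: 0.0
```

>>> arm_command(
  series=[
    [0,0,0,-0.145],
    [0,0,0,-0.29],
    [0,0,0,-0.36],
    [0,0,0,-0.36],
    [0,0,0,-0.36],
  ],
)

```text
time: 9.75
ee_pos: [0.5227, -0.049, 0.178]
tcp_rot: [-179.6, -0.1, -5.6]
wrist_force: [1.0, -0.4, 0.0]
opening: 0.0854
grasp_force: 0.0
```

Run:
```python
from h import *
o=bot.get_obs();print(o["q"],o["tcp_rot"],o["ee_pos"])
```

```text
[  -5.54672856    0.70540938   -0.27351792   88.96048244    0.35907354
 -179.8982561 ] [-1.79640819e+02 -5.99525337e-02 -5.64847051e+00] [ 0.52268162 -0.04896429  0.1780052 ]
```

>>> arm_command(
  series=[
    [0,0,0,-0.03],
    [0,0,0,-0.03],
    [0,0,0,-0.03],
    [0,0,0,-0.03],
    [0,0,0,-0.03],
  ],
)

```text
time: 10.25
ee_pos: [0.5233, -0.0414, 0.178]
tcp_rot: [-180.0, -0.1, -4.6]
wrist_force: [0.7, -1.4, 0.6]
opening: 0.0849
grasp_force: 0.0
```

>>> arm_command(
  series=[
    [0,0,0,0.145],
    [0,0,0,0.29],
    [0,0,0,0.435],
    [0,0,0,0.58],
    [0,0,0,0.725],
  ],
)

```text
time: 10.75
ee_pos: [0.5233, -0.0414, 0.178]
tcp_rot: [-179.9, -0.0, -46.5]
wrist_force: [0.2, 0.3, -0.6]
opening: 0.0849
grasp_force: 0.0
```

>>> arm_command(
  series=[
    [0,0,0,0.145],
    [0,0,0,0.29],
    [0,0,0,0.435],
    [0,0,0,0.58],
    [0,0,0,0.725],
  ],
)

```text
time: 11.25
ee_pos: [0.5233, -0.0414, 0.178]
tcp_rot: [-179.9, 0.0, -88.0]
wrist_force: [-0.1, 0.4, -0.5]
opening: 0.0853
grasp_force: 0.0
```

>>> arm_command(
  series=[
    [0,0,0,0.145],
    [0,0,0,0.29],
    [0,0,0,0.435],
    [0,0,0,0.58],
    [0,0,0,0.725],
  ],
)

```text
time: 11.75
ee_pos: [0.5233, -0.0414, 0.178]
tcp_rot: [-180.0, 0.1, -129.5]
wrist_force: [0.1, 0.3, 0.1]
opening: 0.085
grasp_force: 0.0
```

>>> arm_command(
  series=[
    [0,0,0,0.145],
    [0,0,0,0.29],
    [0,0,0,0.435],
    [0,0,0,0.58],
    [0,0,0,0.725],
  ],
)

```text
time: 12.25
ee_pos: [0.5233, -0.0414, 0.178]
tcp_rot: [180.0, 0.1, -171.1]
wrist_force: [-0.3, 0.2, 0.5]
opening: 0.0849
grasp_force: 0.0
```

Run:
```python
from h import *
o=bot.get_obs();print(o["q"],o["tcp_rot"],o["ee_pos"])
```

```text
[-4.53221178e+00  6.93576264e-01 -2.89975018e-01  8.89534970e+01
  1.75375681e-02 -1.34399493e+01] [ 1.79997574e+02  6.53038759e-02 -1.71092254e+02] [ 0.52326574 -0.04139041  0.17795878]
```

>>> arm_command(
  series=[
    [0,0,0.015,0.14],
    [0,0,0.03,0.28],
    [0,0,0.045,0.34],
    [0,0,0.055,0.34],
    [0,0,0.06,0.34],
  ],
)

```text
time: 12.75
ee_pos: [0.523, -0.0413, 0.1171]
tcp_rot: [180.0, 0.0, 169.9]
wrist_force: [-0.6, -0.4, 0.1]
opening: 0.0849
grasp_force: 0.0
```

>>> arm_command(
  series=[
    [0,0,0.0003,0],
    [0,0,0.0006,0],
    [0,0,0.0009,0],
    [0,0,0.0012,0],
    [0,0,0.0012,0],
  ],
)

```text
time: 13.25
ee_pos: [0.5235, -0.0412, 0.1171]
tcp_rot: [180.0, 0.1, 169.8]
wrist_force: [0.5, -0.6, -0.6]
opening: 0.0847
grasp_force: 0.0
```

>>> arm_command(
  series=[
    [0,0,0.0002,0],
    [0,0,0.0004,0],
    [0,0,0.0006,0],
    [0,0,0.0008,0],
    [0,0,0.0008,0],
  ],
)

```text
time: 13.75
ee_pos: [0.5233, -0.0412, 0.1159]
tcp_rot: [180.0, 0.1, 169.8]
wrist_force: [-0.6, -0.1, -0.8]
opening: 0.0851
grasp_force: 0.0
```

>>> arm_command(
  series=[
    [0,0,0.0002,0],
    [0,0,0.0004,0],
    [0,0,0.0006,0],
    [0,0,0.0008,0],
    [0,0,0.0008,0],
  ],
)

```text
time: 14.25
ee_pos: [0.5233, -0.0412, 0.1151]
tcp_rot: [180.0, 0.1, 169.8]
wrist_force: [-0.1, 0.1, 0.3]
opening: 0.0851
grasp_force: 0.0
```

>>> arm_command(
  series=[
    [0,0,0.0002,0],
    [0,0,0.0004,0],
    [0,0,0.0006,0],
    [0,0,0.0008,0],
    [0,0,0.0008,0],
  ],
)

```text
time: 14.75
ee_pos: [0.5236, -0.0413, 0.1147]
tcp_rot: [180.0, 0.1, 169.8]
wrist_force: [-0.7, 0.5, 2.5]
opening: 0.0851
grasp_force: 1.6
```

>>> arm_command(
  series=[
    [0,0,0.0001,0],
    [0,0,0.0002,0],
    [0,0,0.0003,0],
    [0,0,0.0004,0],
    [0,0,0.0004,0],
  ],
)

```text
time: 15.25
ee_pos: [0.5237, -0.0413, 0.1146]
tcp_rot: [180.0, 0.1, 169.8]
wrist_force: [0.4, 0.4, 5.2]
opening: 0.0851
grasp_force: 3.2
```

>>> arm_command(
  series=[
    [-0.003,0,0,0],
    [-0.008,0,0,-0.002],
    [-0.014,0,0,-0.004],
    [-0.019,0,0,-0.006],
    [-0.023,0,0,-0.006],
  ],
)

```text
time: 15.75
ee_pos: [0.5467, -0.0456, 0.1149]
tcp_rot: [180.0, 0.2, 170.1]
wrist_force: [-0.7, -1.0, 8.1]
opening: 0.0852
grasp_force: 4.0
```

>>> arm_command(
  series=[
    [-0.004,0,-0.0003,0],
    [-0.009,0,-0.0003,-0.002],
    [-0.015,0,-0.0003,-0.004],
    [-0.02,0,-0.0003,-0.006],
    [-0.024,0,-0.0003,-0.006],
  ],
)

```text
time: 16.25
ee_pos: [0.5701, -0.0499, 0.1147]
tcp_rot: [-180.0, 0.1, 170.5]
wrist_force: [-0.7, -2.5, 4.6]
opening: 0.0852
grasp_force: 2.3
```

Run:
```python
from h import *
o=bot.get_obs();c=bot.camera("top");T=campose(c)
print(o["ee_pos"],o["wrist_force"])
c2=bot.camera("side");T2=campose(c2)
cv2.imwrite("pics/t2.png",c["color"]);cv2.imwrite("pics/s2.png",c2["color"])
for n in("top","side"):
  for k in("pipe","pipe_end_right","pipe_end_left"):
    for d in bot.mark_of(n,k)[:2]:print(n,k,d["confidence"],at_z(*((c,d["location"],T) if n=="top" else (c2,d["location"],T2)),.073)[:2])
i=np.hstack([cv2.resize(c["color"][150:250,240:370],None,fx=3,fy=3),cv2.resize(c2["color"][170:270,250:380],None,fx=3,fy=3)]);cv2.imwrite("pics/c2.png",i)
```

```text
[ 0.57008252 -0.04987787  0.11470976] [-0.74389515 -2.45378152  4.55649346]
top pipe 0.8 [0.32816343 0.27342384]
top pipe_end_right 0.74 [0.27603444 0.31406409]
top pipe_end_right 0.59 [ 0.58781797 -0.27397932]
top pipe_end_left 0.81 [0.3824957  0.21575142]
side pipe 0.92 [ 0.56378553 -0.04479391]
side pipe 0.7 [0.31789694 0.2273882 ]
side pipe_end_right 0.96 [0.26203713 0.27420661]
side pipe_end_right 0.69 [ 0.53470664 -0.15367001]
side pipe_end_left 0.65 [0.58649266 0.0576374 ]
side pipe_end_left 0.6 [0.3909871  0.19635211]
```

View pics/c2.png

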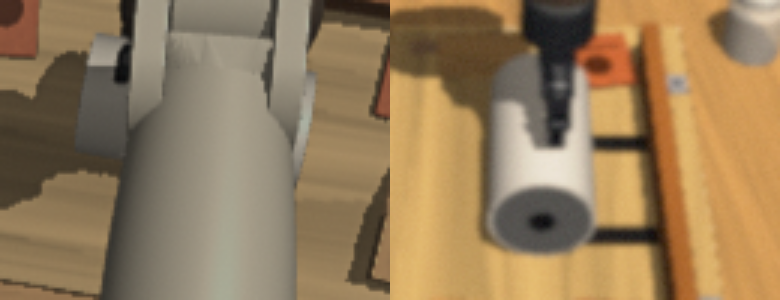

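Side view shows the hand flat on the pipe with both strips just ahead, and the pipe has rolled about 24 mm. I'll step back for the climbing stroke.

>>> arm_command(
  series=[
    [0,0,-0.003,0],
    [0.01,0,-0.005,0],
    [0.0275,0,-0.005,0],
    [0.0275,0,-0.003,0],
    [0.0275,0,-0.001,0],
  ],
)

```text
time: 17.15
ee_pos: [0.5424, -0.0447, 0.1153]
tcp_rot: [180.0, 0.1, 170.5]
wrist_force: [0.6, 0.1, -0.6]
opening: 0.0849
grasp_force: 0.0
```

>>> arm_command(
  series=[
    [0,0,0.0005,0],
    [0,0,0.001,0],
    [0,0,0.0012,0],
    [0,0,0.0012,0],
    [0,0,0.0012,0],
  ],
)

```text
time: 17.65
ee_pos: [0.5428, -0.0449, 0.1143]
tcp_rot: [180.0, 0.1, 170.5]
wrist_force: [-0.5, -0.4, 2.8]
opening: 0.0847
grasp_force: 1.7
```

>>> arm_command(
  series=[
    [0,0,0.0003,0],
    [-0.002,0,0.0004,0],
    [-0.005,0,0.0004,0],
    [-0.008,0,0.0003,0],
    [-0.01,0,0.0002,0],
  ],
)

```text
time: 18.15
ee_pos: [0.5529, -0.0468, 0.1147]
tcp_rot: [180.0, 0.1, 170.5]
wrist_force: [-1.2, -1.4, 7.8]
opening: 0.0849
grasp_force: 3.8
```

>>> arm_command(
  series=[
    [-0.001,0,-0.0001,0],
    [-0.002,0,-0.0002,0],
    [-0.003,0,-0.0003,0],
    [-0.004,0,-0.0003,0],
    [-0.005,0,-0.0003,0],
  ],
)

```text
time: 18.65
ee_pos: [0.5575, -0.0478, 0.1151]
tcp_rot: [-180.0, 0.1, 170.5]
wrist_force: [-2.2, -3.5, 9.4]
opening: 0.0853
grasp_force: 4.6
```

>>> arm_command(
  series=[
    [-0.002,-0.0002,-0.0004,0],
    [-0.004,-0.0003,-0.0007,0],
    [-0.006,-0.0003,-0.001,0],
    [-0.008,-0.0003,-0.0012,0],
    [-0.01,-0.0003,-0.0014,0],
  ],
)

```text
time: 19.15
ee_pos: [0.5674, -0.0497, 0.1165]
tcp_rot: [180.0, 0.1, 170.5]
wrist_force: [-1.7, -1.7, 8.5]
opening: 0.085
grasp_force: 4.2
```

>>> arm_command(
  series=[
    [-0.002,-0.0001,-0.0002,0],
    [-0.004,-0.0002,-0.0004,0],
    [-0.006,-0.0003,-0.0006,0],
    [-0.008,-0.0003,-0.0007,0],
    [-0.01,-0.0003,-0.0008,0],
  ],
)

```text
time: 19.65
ee_pos: [0.5774, -0.0515, 0.1174]
tcp_rot: [180.0, 0.1, 170.5]
wrist_force: [-0.7, -1.5, 8.1]
opening: 0.085
grasp_force: 4.2
```

>>> arm_command(
  series=[
    [-0.002,0,-0.0001,0],
    [-0.004,-0.0001,-0.0002,0],
    [-0.006,-0.0001,-0.0003,0],
    [-0.008,-0.0002,-0.0004,0],
    [-0.01,-0.0002,-0.0004,0],
  ],
)

```text
time: 20.15
ee_pos: [0.5873, -0.0533, 0.1178]
tcp_rot: [180.0, 0.2, 170.5]
wrist_force: [-0.5, -1.5, 7.8]
opening: 0.0848
grasp_force: 4.0
```

>>> arm_command(
  series=[
    [-0.003,0,-0.0001,0],
    [-0.006,0,-0.0001,0],
    [-0.009,0,-0.0001,0],
    [-0.012,0,-0.0001,0],
    [-0.014,0,-0.0001,0],
  ],
)

```text
time: 20.65
ee_pos: [0.601, -0.0558, 0.1175]
tcp_rot: [180.0, 0.1, 170.5]
wrist_force: [0.1, -1.2, 4.9]
opening: 0.0845
grasp_force: 2.6
```

>>> arm_command(
  series=[
    [-0.002,0,0.0001,0],
    [-0.004,0,0.0002,0],
    [-0.006,0,0.0002,0],
    [-0.008,0,0.0003,0],
    [-0.008,0,0.0003,0],
  ],
)

```text
time: 21.15
ee_pos: [0.6088, -0.0571, 0.1169]
tcp_rot: [-180.0, 0.1, 170.5]
wrist_force: [-0.6, -3.7, 6.0]
opening: 0.0851
grasp_force: 2.7
```

>>> arm_command(
  series=[
    [0,0,-0.003,0],
    [0.01,0,-0.005,0],
    [0.033,0,-0.005,0],
    [0.033,0,-0.003,0],
    [0.033,0,-0.001,0],
  ],
)

```text
time: 21.65
ee_pos: [0.5755, -0.051, 0.1177]
tcp_rot: [180.0, 0.1, 170.5]
wrist_force: [0.7, 0.9, 0.0]
opening: 0.0854
grasp_force: 0.0
```

Run:
```python
from h import *
np.set_printoptions(precision=4,suppress=True)
o=bot.get_obs();c=bot.camera("side");T=campose(c);print(o["ee_pos"],o["wrist_force"])
for k in("pipe","pipe_end_right","pipe_end_left"):
    for d in bot.mark_of("side",k)[:3]:print(k,d["confidence"],np.array(d["location"]),at_z(c,d["location"],T,.076)[:2])
c=bot.camera("wrist");T=campose(c,o);cv2.imwrite("pics/w3.png",c["color"])
```

```text
[ 0.5755 -0.051   0.1177] [0.6719 0.9191 0.0478]
pipe 0.82 [312.4 218.8] [ 0.5992 -0.0493]
pipe 0.74 [275.7 283.8] [ 0.4412 -0.2858]
pipe 0.69 [221.2 174.4] [0.3261 0.2274]
pipe_end_right 0.8 [312.8 241.5] [ 0.5789 -0.1461]
pipe_end_right 0.72 [306.5 351.1] [ 0.4833 -0.5051]
pipe_end_right 0.69 [204.  171.8] [0.2655 0.2532]
pipe_end_left 0.95 [310.4 197.8] [0.6146 0.0505]
pipe_end_left 0.75 [238.7 178.9] [0.3857 0.1913]
```

View pics/w3.png

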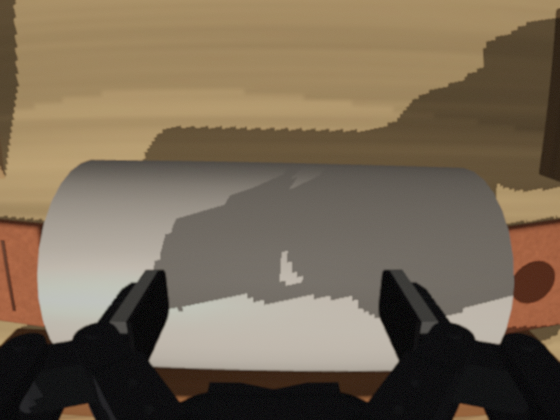

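>>> arm_command(
  series=[
    [0,0,0.0005,0],
    [0,0,0.001,0],
    [0,0,0.001,0],
    [-0.002,0,0.001,0],
    [-0.004,0,0.001,0],
  ],
)

```text
time: 22.4
ee_pos: [0.5805, -0.052, 0.1175]
tcp_rot: [180.0, 0.2, 170.5]
wrist_force: [0.0, 1.0, 6.8]
opening: 0.0849
grasp_force: 3.4
```

>>> arm_command(
  series=[
    [-0.004,0,-0.0002,-0.002],
    [-0.009,0,-0.0004,-0.004],
    [-0.014,0,-0.0004,-0.006],
    [-0.019,0,-0.0004,-0.008],
    [-0.023,0,-0.0004,-0.008],
  ],
)

```text
time: 22.9
ee_pos: [0.6033, -0.0563, 0.1179]
tcp_rot: [-180.0, 0.2, 170.9]
wrist_force: [-0.4, -2.5, 6.6]
opening: 0.085
grasp_force: 3.3
```

>>> arm_command(
  series=[
    [-0.004,-0.0003,0,-0.002],
    [-0.009,-0.0004,0,-0.004],
    [-0.014,-0.0005,0,-0.006],
    [-0.018,-0.0006,0,-0.006],
    [-0.02,-0.0006,0,-0.006],
  ],
)

```text
time: 23.4
ee_pos: [0.623, -0.06, 0.1179]
tcp_rot: [180.0, 0.2, 171.2]
wrist_force: [0.1, -1.1, 6.6]
opening: 0.085
grasp_force: 3.1
```

>>> arm_command(
  series=[
    [-0.003,-0.0001,0.0001,0],
    [-0.006,-0.0002,0.0001,0],
    [-0.009,-0.0002,0.0002,0],
    [-0.011,-0.0003,0.0002,0],
    [-0.013,-0.0003,0.0002,0],
  ],
)

```text
time: 23.9
ee_pos: [0.6355, -0.0622, 0.1175]
tcp_rot: [-180.0, 0.1, 171.3]
wrist_force: [-0.1, -2.5, 5.2]
opening: 0.085
grasp_force: 2.4
```

Run:
```python
from h import *
np.set_printoptions(precision=4,suppress=True)
o=bot.get_obs();c=bot.camera("side");T=campose(c);print(o["ee_pos"],o["wrist_force"],o["torque"])
for k in("pipe","pipe_end_right","pipe_end_left","stop_face"):
    for d in bot.mark_of("side",k)[:3]:print(k,d["confidence"],np.array(d["location"]),at_z(c,d["location"],T,.076 if k!="stop_face" else .018)[:2])
```

```text
[ 0.6355 -0.0622  0.1175] [-0.1343 -2.5062  5.228 ] [-0.2211  0.0303 -0.0082]
pipe 0.84 [220.9 172.5] [0.3258 0.2385]
pipe 0.64 [319.4 218.7] [ 0.6215 -0.0526]
pipe_end_right 0.71 [207.5 170.3] [0.2785 0.2597]
pipe_end_right 0.59 [321.5 238. ] [ 0.6086 -0.1363]
pipe_end_left 0.83 [238.4 182.3] [0.3827 0.1728]
pipe_end_left 0.69 [316.7 196.8] [0.6367 0.0518]
stop_face 0.71 [336.8 232.3] [ 0.6804 -0.068 ]
```

>>> arm_command(
  series=[
    [-0.002,-0.0002,0.0001,0],
    [-0.004,-0.0003,0.0001,0],
    [-0.006,-0.0004,0.0002,0],
    [-0.008,-0.0004,0.0003,0],
    [-0.009,-0.0004,0.0003,0],
  ],
)

```text
time: 24.65
ee_pos: [0.6436, -0.0635, 0.1167]
tcp_rot: [180.0, 0.0, 171.3]
wrist_force: [-3.3, -1.1, 6.7]
opening: 0.0851
grasp_force: 2.6
```

>>> arm_command(
  series=[
    [0,0,-0.003,0],
    [0.008,0.0005,-0.004,0],
    [0.02,0.001,-0.004,0],
    [0.02,0.001,-0.003,0],
    [0.02,0.001,-0.0015,0],
  ],
)

```text
time: 25.15
ee_pos: [0.6241, -0.0594, 0.1181]
tcp_rot: [180.0, 0.1, 171.3]
wrist_force: [-0.1, 0.1, -0.1]
opening: 0.0852
grasp_force: 0.0
```

>>> arm_command(
  series=[
    [0,0,0.0003,0],
    [0,0,0.0006,0],
    [0,0,0.0008,0],
    [-0.001,0,0.0008,0],
    [-0.002,0,0.0008,0],
  ],
)

```text
time: 25.65
ee_pos: [0.6264, -0.0598, 0.1179]
tcp_rot: [180.0, 0.1, 171.3]
wrist_force: [-3.0, -0.3, 6.4]
opening: 0.0851
grasp_force: 3.4
```

>>> arm_command(
  series=[
    [-0.001,0,0,-0.002],
    [-0.002,0,0,-0.004],
    [-0.003,0,0,-0.006],
    [-0.004,0,0,-0.006],
    [-0.004,0,0,-0.006],
  ],
)

```text
time: 26.15
ee_pos: [0.63, -0.0604, 0.1179]
tcp_rot: [180.0, 0.0, 171.6]
wrist_force: [-4.2, 0.7, 7.3]
opening: 0.0855
grasp_force: 3.8
```

Run:
```python
from h import *
o=bot.get_obs();print(o["wrist_force"],o["torque"])
```

```text
[-4.22587947  0.65458292  7.33773926] [ 0.00580809  0.84895562 -0.05943495]
```

>>> arm_command(
  series=[
    [0.001,0,-0.001,0],
    [0.001,0,-0.01,0],
    [0.001,0,-0.04,0],
    [0.001,0,-0.075,0],
    [0.001,0,-0.1,0],
  ],
)

```text
time: 26.65
ee_pos: [0.6293, -0.0603, 0.2199]
tcp_rot: [180.0, 0.2, 171.6]
wrist_force: [0.7, 0.4, 0.6]
opening: 0.0849
grasp_force: 0.0
```

Run:
```python
from h import *
np.set_printoptions(precision=4,suppress=True)
o=bot.get_obs();c=bot.camera("wrist");T=campose(c,o);cv2.imwrite("pics/w4.png",c["color"]);print(o["ee_pos"],o["tcp_rot"])
try:
  p,f,_=pipe_fit(c,T,[.621,-.055,np.radians(-9.6)],.076);print("pipe",p[:2],np.degrees(p[2]),f)
except Exception as e:print(e)
s=bot.camera("side");S=campose(s);cv2.imwrite("pics/s4.png",s["color"])
for k in("pipe","pipe_end_right","pipe_end_left"):
    for d in bot.mark_of("side",k)[:3]:print(k,d["confidence"],np.array(d["location"]),at_z(s,d["location"],S,.076)[:2])
t=bot.camera("top");cv2.imwrite("pics/t4.png",t["color"])
i=np.hstack([cv2.resize(c["color"],(480,360)),cv2.resize(s["color"][160:280,270:370],(300,360))]);cv2.imwrite("pics/c4.png",i)
```

```text
[ 0.6293 -0.0603  0.2199] [179.9749   0.1572 171.6203]
pipe [ 0.6264 -0.0592] -9.668020121690697 195.0959851569695
pipe 0.68 [218.8 174.6] [0.3175 0.2278]
pipe 0.58 [322.3 219.6] [ 0.6298 -0.0582]
pipe_end_right 0.87 [324.5 242.3] [ 0.6134 -0.1554]
pipe_end_right 0.73 [202.8 167.9] [0.2621 0.2769]
pipe_end_left 0.86 [319.2 196.1] [0.6459 0.0539]
pipe_end_left 0.67 [238.2 179. ] [0.3839 0.1911]
```

View pics/c4.png

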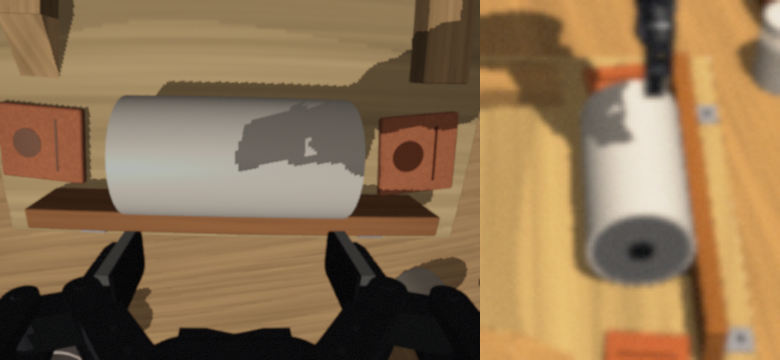

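Wrist view shows the pipe lying along the stop with parallel edges. The fit gives board x = 64.4 mm and yaw equal to the board's. The chock is seen at top left. Now to the chock.

>>> arm_command(
  series=[
    [0.028,-0.034,0,0],
    [0.056,-0.068,0,0],
    [0.084,-0.102,0,0],
    [0.112,-0.136,0,0],
    [0.14,-0.17,0,0],
  ],
)

```text
time: 27.45
ee_pos: [0.4639, -0.2087, 0.2157]
tcp_rot: [180.0, -0.0, 171.6]
wrist_force: [0.7, -0.8, 0.3]
opening: 0.085
grasp_force: 0.0
```

>>> arm_command(
  series=[
    [0.02,-0.02,0,0],
    [0.031,-0.032,0,0],
    [0.031,-0.032,0,0],
    [0.031,-0.032,0,0],
    [0.031,-0.032,0,0],
  ],
)

```text
time: 27.95
ee_pos: [0.4309, -0.2347, 0.2164]
tcp_rot: [180.0, 0.0, 171.7]
wrist_force: [-0.5, 0.5, -0.2]
opening: 0.085
grasp_force: 0.0
```

Run:
```python
from h import *
np.set_printoptions(precision=4,suppress=True)
o=bot.get_obs();c=bot.camera("wrist");T=campose(c,o);cv2.imwrite("pics/w5.png",c["color"]);print(o["ee_pos"],o["tcp_rot"],o["q"])
for k in("chock","chock_tip"):
    for d in bot.mark_of("wrist",k)[:3]:print(k,d["confidence"],np.array(d["location"]),at_z(c,d["location"],T,.018)[:2])
```

```text
[ 0.4309 -0.2347  0.2164] [179.9537   0.0192 171.6635] [-28.6048  -3.4356  -0.083   93.3506   0.0501 -20.2683]
chock 0.71 [267.4 207.2] [ 0.4644 -0.245 ]
chock_tip 0.71 [262.8 262.2] [ 0.5221 -0.2586]
chock_tip 0.64 [383.1 356. ] [ 0.6608 -0.1413]
```

View pics/w5.png

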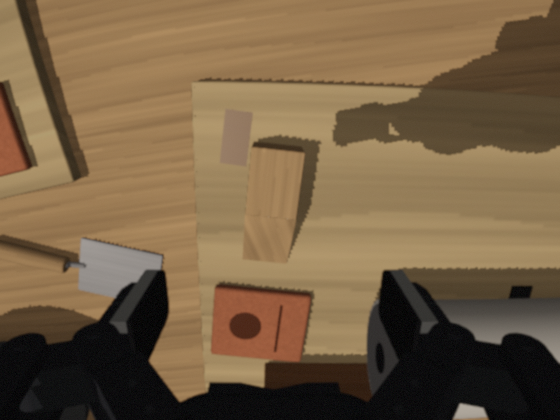

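Chock top face corners are (251,144), (304,150), (245,214), (296,219), and the tip edge runs (243,259)-(289,262).

Run:
```python
from h import *
np.set_printoptions(precision=4,suppress=True)
o=bot.get_obs();c=bot.camera("wrist");T=campose(c,o)
px=np.array([(251,144),(304,150),(245,214),(296,219),(243,259),(289,262)],float)
M=np.array([(-.06,-.0225,.053),(-.06,.0225,.053),(0,-.0225,.053),(0,.0225,.053),(.06,-.0225,.018),(.06,.0225,.018)])
def W(p):
    x,y,t=p;C,S=np.cos(t),np.sin(t);return np.c_[x+C*M[:,0]-S*M[:,1],y+S*M[:,0]+C*M[:,1],M[:,2]]
from scipy.optimize import least_squares
r=least_squares(lambda p:(project(c,W(p),T)-px).ravel(),[.464,-.244,-.2]);x,y,t=r.x
print("chock",x,y,np.degrees(t));print(r.fun.reshape(-1,2))
e=np.array([.9858,-.1677]);print("board",e@[x,y]-.563,np.array([.1677,.9858])@[x,y]-.046)
g=np.array([x,y])-.03*np.array([np.cos(t),np.sin(t)]);print("grasp",g)
yaw=np.radians(o["tcp_rot"][2]);d=g-o["ee_pos"][:2];print("tool shift",d@[np.cos(yaw),np.sin(yaw)],d@[np.sin(yaw),-np.cos(yaw)],"turn",-(t+np.pi-yaw))
```

```text
chock 0.46182790016392256 -0.24100203839403844 -13.61551183796507
[[-0.6105  1.5447]
 [ 0.3224  0.5042]
 [ 0.323  -0.296 ]
 [ 0.3998 -0.8671]
 [ 0.7393 -1.0249]
 [-1.2214 -0.3501]]
board -0.06731401417972482 -0.20613127059135328
grasp [ 0.4327 -0.2339]
tool shift -0.0016067280740305358 0.0009463646653790881 turn 0.09259082804660146
```

>>> arm_command(
  series=[
    [0.0083,0.0019,0.04,0.05],
    [0.0083,0.0019,0.08,0.093],
    [0.0083,0.0019,0.12,0.093],
    [0.0083,0.0019,0.15,0.093],
    [0.0083,0.0019,0.175,0.093],
  ],
)

```text
time: 28.65
ee_pos: [0.4223, -0.2314, 0.0399]
tcp_rot: [179.9, -0.0, 166.3]
wrist_force: [-0.3, 0.5, 0.5]
opening: 0.0848
grasp_force: 0.0
```

>>> arm_command(
  series=[
    [0,0,0.008,0],
    [0,0,0.014,0],
    [0,0,0.0174,0],
    [0,0,0.0174,0],
    [0,0,0.0174,0],
  ],
)

```text
time: 29.15
ee_pos: [0.4233, -0.2324, 0.0256]
tcp_rot: [180.0, 0.1, 166.3]
wrist_force: [-0.6, -0.2, -0.2]
opening: 0.0851
grasp_force: 0.0
```

>>> arm_command(
  series=[
    [0,0,0,0],
    [0,0,0,0],
    [0,0,0,0],
    [0,0,0,0],
    [0,0,0,0],
  ],
  hand=0.03,
  grip_force=25,
)

```text
time: 29.65
ee_pos: [0.4229, -0.2322, 0.025]
tcp_rot: [180.0, 0.1, 166.3]
wrist_force: [-0.9, 1.2, 4.0]
opening: 0.0445
grasp_force: 26.3
```

>>> arm_command(
  series=[
    [0,0,0,0],
    [0,0,0,0],
    [0,0,0,0],
    [0,0,0,0],
    [0,0,0,0],
  ],
)

```text
time: 30.15
ee_pos: [0.4229, -0.2322, 0.025]
tcp_rot: [180.0, 0.1, 166.3]
wrist_force: [-1.0, 0.0, 4.7]
opening: 0.0443
grasp_force: 26.5
```

>>> arm_command(
  series=[
    [0,0,-0.003,0],
    [0.005,0,-0.006,0],
    [0.015,0.01,-0.006,-0.02],
    [0.02,0.03,-0.006,-0.05],
    [0.024,0.06,-0.006,-0.0707],
  ],
)

```text
time: 30.65
ee_pos: [0.4125, -0.1674, 0.0304]
tcp_rot: [180.0, 0.0, 170.4]
wrist_force: [-0.6, 0.6, -0.7]
opening: 0.0445
grasp_force: 25.8
```

```bash
cat >> h.py <<'E'
def go(bx,by):
    "tool shift to board position for TCP"
    o=bot.get_obs();X,Y=bx+.563,by+.046;p=np.array([.9858*X+.1677*Y,-.1677*X+.9858*Y]);d=p-o["ee_pos"][:2];y=np.radians(o["tcp_rot"][2])
    e=o["ee_pos"];print("now board",.9858*e[0]-.1677*e[1]-.563,.1677*e[0]+.9858*e[1]-.046,e[2],"rot",o["tcp_rot"],"shift",d@[np.cos(y),np.sin(y)],d@[np.sin(y),-np.cos(y)],"turn",y-np.radians(170.35),o["opening"],o["wrist_force"])
E
python3 -c "
from h import *
go(-.122,.0007)"
```

```text
now board -0.12832707180869696 -0.14185498569898036 0.0303506665542097 rot [1.79973838e+02 2.84448452e-02 1.70357037e+02] shift -0.00632287011842003 0.1425555622601296 turn 0.00012282298082189058 0.044549958193412065 [-0.56303044  0.62755353 -0.71958637]
```

Lateral move now, then lower to the board gently.

>>> arm_command(
  series=[
    [-0.001,0.035,0,0],
    [-0.002,0.07,0,0],
    [-0.004,0.105,0,0],
    [-0.006,0.135,0,0],
    [-0.006,0.1425,0,0],
  ],
)

```text
time: 31.15
ee_pos: [0.4429, -0.0259, 0.0305]
tcp_rot: [179.9, 0.0, 170.6]
wrist_force: [-0.3, -1.1, -1.2]
opening: 0.0451
grasp_force: 25.9
```

>>> arm_command(
  series=[
    [0,0,0.002,0],
    [0,0,0.0035,0],
    [0,0,0.0045,0],
    [0,0,0.005,0],
    [0,0,0.005,0],
  ],
)

```text
time: 31.65
ee_pos: [0.4433, -0.0293, 0.0256]
tcp_rot: [180.0, 0.1, 170.3]
wrist_force: [-0.2, -0.6, -0.2]
opening: 0.0446
grasp_force: 25.9
```

Run:
```python
from h import *
np.set_printoptions(precision=4,suppress=True)
go(-.122,.0007)
o=bot.get_obs();c=bot.camera("wrist");T=campose(c,o);s=bot.camera("side");S=campose(s)
try:
  p,f,_=pipe_fit(c,T,[.6264,-.0592,np.radians(-9.67)],.076);print("pipe",p[:2],np.degrees(p[2]),f)
except Exception as e:print(e)
for n,cc,TT in(("wrist",c,T),("side",s,S)):
  for k in("chock","chock_tip"):
    for d in bot.mark_of(n,k)[:2]:
      q=at_z(cc,d["location"],TT,.019)[:2];print(n,k,d["confidence"],q,np.array([.9858,-.1677])@q-.563,np.array([.1677,.9858])@q-.046)
i=np.hstack([cv2.resize(c["color"],(480,360)),cv2.resize(s["color"][160:280,250:350],(300,360))]);cv2.imwrite("pics/c6.png",i)
```

```text
now board -0.12109988642170094 -0.0004981493259240688 0.02557487963061817 rot [179.9802   0.0539 170.2788] shift 0.0009346459626156744 0.0011936001091442808 turn -0.0012435321466512939 0.04461439654709199 [-0.155  -0.5696 -0.1693]
max() iterable argument is empty
wrist chock 0.75 [ 0.485  -0.0361] -0.07884005735681154 -0.0002882561552209201
side chock 0.71 [0.5264 0.1605] -0.07102110732624312 0.20047134834493952
side chock 0.58 [ 0.4715 -0.0387] -0.09168542998458928 -0.0050748807339284635
side chock_tip 0.84 [ 0.5361 -0.0423] -0.027453482655092065 0.002166937434951964
```

View pics/c6.png

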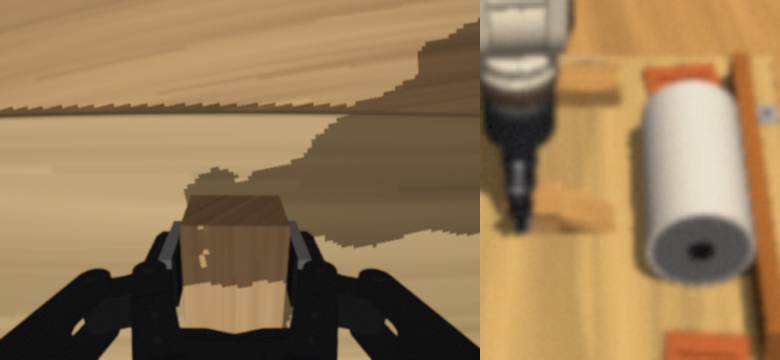

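Wrist view shows the chock held squarely (cols 180-290 of the left half). Side view shows its nose pointing at the pipe's middle. Sliding in.

>>> arm_command(
  series=[
    [-0.002,0,0.0005,0],
    [-0.012,0,0.0006,0],
    [-0.024,0.0001,0.0006,0],
    [-0.036,0.0003,0.0006,0],
    [-0.044,0.0005,0.0006,0],
  ],
)

```text
time: 32.45
ee_pos: [0.4884, -0.0357, 0.025]
tcp_rot: [180.0, 0.1, 170.3]
wrist_force: [-1.6, 0.0, 0.9]
opening: 0.0447
grasp_force: 26.2
```

>>> arm_command(
  series=[
    [-0.007,0,0,0],
    [-0.014,0,0,0],
    [-0.02,0,0,0],
    [-0.024,0,0,0],
    [-0.026,0,0,0],
  ],
)

```text
time: 32.95
ee_pos: [0.5128, -0.0399, 0.0251]
tcp_rot: [180.0, 0.1, 170.3]
wrist_force: [0.2, 0.1, -1.7]
opening: 0.0446
grasp_force: 26.0
```

Run:
```python
from h import *
np.set_printoptions(precision=4,suppress=True)
go(-.0445,.0007)
s=bot.camera("side");S=campose(s)
for k in("chock","chock_tip","pipe_end_left","pipe_end_right"):
    for d in bot.mark_of("side",k)[:2]:
      q=at_z(s,d["location"],S,.018 if "ch" in k else .076)[:2];print(k,d["confidence"],np.array([.9858,-.1677])@q-.563,np.array([.1677,.9858])@q-.046)
```

```text
now board -0.05074160952056328 0.0006520080648200338 0.025081111035530353 rot [179.9775   0.061  170.3469] shift -0.0062029196274718855 4.4338256837394405e-05 turn -5.416178765171864e-05 0.04458223436083107 [ 0.1697  0.0854 -1.7048]
chock_tip 0.79 0.04739534419638858 0.00030791048970501417
pipe_end_left 0.78 0.061924075387363886 0.11442683562684673
pipe_end_left 0.6 -0.21036051921527416 0.19238108322093245
pipe_end_right 0.78 -0.34042125969200776 0.2655754437075991
pipe_end_right 0.67 0.06357894573460854 0.14697206348779673
```

>>> arm_command(
  series=[
    [-0.001,0,0,0],
    [-0.002,0,0,0],
    [-0.0025,0,0,0],
    [-0.003,0,0,0],
    [-0.003,0,0,0],
  ],
)

```text
time: 33.7
ee_pos: [0.5156, -0.0404, 0.0252]
tcp_rot: [180.0, 0.1, 170.4]
wrist_force: [0.4, 0.2, -1.3]
opening: 0.0446
grasp_force: 26.0
```

>>> arm_command(
  series=[
    [-0.0003,0,0,0],
    [-0.0006,0,0,0],
    [-0.001,0,0,0],
    [-0.001,0,0,0],
    [-0.001,0,0,0],
  ],
)

```text
time: 34.2
ee_pos: [0.5165, -0.0405, 0.0252]
tcp_rot: [180.0, 0.1, 170.3]
wrist_force: [0.7, -0.7, -0.2]
opening: 0.0446
grasp_force: 26.0
```

>>> arm_command(
  series=[
    [-0.0003,0,0.0002,0],
    [-0.0006,0,0.0004,0],
    [-0.001,0,0.0004,0],
    [-0.001,0,0.0004,0],
    [-0.001,0,0.0004,0],
  ],
)

```text
time: 34.7
ee_pos: [0.5172, -0.0407, 0.025]
tcp_rot: [180.0, 0.0, 170.3]
wrist_force: [-4.6, 0.6, 5.7]
opening: 0.0444
grasp_force: 26.7
```

>>> arm_command(
  series=[
    [0,0,-0.0002,0],
    [-0.0003,0,-0.0003,0],
    [-0.0005,0,-0.0003,0],
    [-0.0005,0,-0.0003,0],
    [-0.0005,0,-0.0003,0],
  ],
)

```text
time: 35.2
ee_pos: [0.5174, -0.0407, 0.0251]
tcp_rot: [180.0, -0.0, 170.4]
wrist_force: [-7.2, 1.2, 5.6]
opening: 0.0446
grasp_force: 26.7
```

Run:
```python
from h import *
np.set_printoptions(precision=4,suppress=True)
go(-.0445,.0007)
s=bot.camera("side");S=campose(s);cv2.imwrite("pics/s7.png",s["color"])
for k in("chock","chock_tip","pipe","pipe_end_left","pipe_end_right"):
    for d in bot.mark_of("side",k)[:2]:
      q=at_z(s,d["location"],S,.018 if "ch" in k else .076)[:2];print(k,d["confidence"],np.array([.9858,-.1677])@q-.563,np.array([.1677,.9858])@q-.046)
```

```text
now board -0.04615999829263262 0.0006371882779940899 0.02506268701815776 rot [179.9795  -0.0068 170.35  ] shift -0.001621140028583854 5.918010364746345e-05 turn 7.273729361045866e-07 0.04462094583565919 [-7.2298  1.1834  5.5613]
chock 0.79 -0.008210041078484553 -0.006428003715541461
chock_tip 0.59 0.05081382700919479 -0.00920892150419829
pipe 0.73 -0.2828022335792223 0.217050793548351
pipe 0.69 0.06975557810287003 -0.0041604505378513915
pipe_end_left 0.93 0.06478909242197595 0.11137806273541336
pipe_end_left 0.72 -0.21728748006161924 0.20065410454267119
pipe_end_right 0.8 0.06716854333593159 -0.10082374632919902
pipe_end_right 0.61 -0.342478040373166 0.2673514653183967
```

>>> arm_command(
  series=[
    [0.0002,0,-0.0001,0],
    [0.0004,0,-0.0002,0],
    [0.0004,0,-0.0003,0],
    [0.0004,0,-0.0003,0],
    [0.0004,0,-0.0003,0],
  ],
)

```text
time: 36.0
ee_pos: [0.5174, -0.0407, 0.0251]
tcp_rot: [180.0, 0.0, 170.3]
wrist_force: [-3.6, 1.0, -0.2]
opening: 0.0445
grasp_force: 26.1
```

>>> arm_command(
  series=[
    [0,0,0,0],
    [0,0,0,0],
    [0,0,0,0],
    [0,0,0,0],
    [0,0,0,0],
  ],
  hand=0.08,
)

```text
time: 36.5
ee_pos: [0.5177, -0.0407, 0.0254]
tcp_rot: [180.0, 0.1, 170.3]
wrist_force: [0.3, 0.2, 0.2]
opening: 0.08
grasp_force: 0.0
```

>>> arm_command(
  series=[
    [0,0,0,0],
    [0,0,0,0],
    [0.002,0,-0.01,0],
    [0.005,0,-0.03,0],
    [0.01,0,-0.06,0],
  ],
)

```text
time: 37.0
ee_pos: [0.5066, -0.039, 0.0853]
tcp_rot: [180.0, -0.1, 170.3]
wrist_force: [0.1, 0.0, -1.0]
opening: 0.08
grasp_force: 0.0
```

>>> arm_command(
  series=[
    [0.03,0,-0.03,0],
    [0.06,0,-0.06,0],
    [0.09,0,-0.09,0],
    [0.1,0,-0.12,0],
    [0.1,0,-0.15,0],
  ],
)

```text
time: 37.5
ee_pos: [0.4073, -0.0221, 0.2379]
tcp_rot: [180.0, 0.2, 170.4]
wrist_force: [1.0, 0.2, 0.4]
opening: 0.0803
grasp_force: 0.0
```

Run:
```python
from h import *
np.set_printoptions(precision=4,suppress=True)
go(-.0445,.0007)
b=lambda q:(np.array([.9858,-.1677])@q-.563,np.array([.1677,.9858])@q-.046)
o=bot.get_obs();w=bot.camera("wrist");W=campose(w,o);s=bot.camera("side");S=campose(s);t=bot.camera("top");TT=campose(t)
p,f,_=pipe_fit(t,TT,[.6264,-.0592,np.radians(-9.67)],.076);print("pipe top",b(p[:2]),np.degrees(p[2]),f)
for n,cc,C in(("wrist",w,W),("side",s,S),("top",t,TT)):
  for k in("chock","chock_tip","pipe","pipe_end_left","pipe_end_right"):
    for d in bot.mark_of(n,k)[:1]:
      q=at_z(cc,d["location"],C,.018 if "ch" in k else .076)[:2];print(n,k,d["confidence"],b(q))
i=np.hstack([cv2.resize(w["color"],(480,360)),cv2.resize(s["color"][160:280,260:360],(300,360))]);cv2.imwrite("pics/c8.png",i)
```

```text
now board -0.1577793641232475 0.0005365352560676301 0.23792103094532896 rot [179.9624   0.1847 170.3597] shift -0.11324472728006892 0.00013184271619778146 turn 0.0001700556890633642 0.08031940321044281 [0.9918 0.2012 0.3732]
pipe top (np.float64(0.06654989271762002), np.float64(0.0011430806742005264)) -9.39065793283821 85.95407410049725
wrist chock 0.95 (np.float64(-0.004235865947462281), np.float64(0.0026336762639969785))
wrist chock_tip 0.58 (np.float64(0.05327211903898299), np.float64(-0.0013250669979693944))
wrist pipe 0.8 (np.float64(0.06827803269906718), np.float64(0.00042695779370018755))
wrist pipe_end_left 0.55 (np.float64(-0.22990125402457828), np.float64(0.21627289355807688))
side chock 0.62 (np.float64(-0.006552937982555629), np.float64(0.00538792706130739))
side chock_tip 0.74 (np.float64(0.05881661346578193), np.float64(-0.2102887320193571))
side pipe 0.93 (np.float64(-0.2854622860552384), np.float64(0.24031652139566234))
side pipe_end_left 0.96 (np.float64(0.0579538473233443), np.float64(0.1048078051178727))
side pipe_end_right 0.7 (np.float64(-0.34813808536403357), np.float64(0.256853637463025))
top chock 0.61 (np.float64(-0.004336883029438132), np.float64(0.009510023827323875))
top chock_tip 0.83 (np.float64(0.06010237323471512), np.float64(0.013295744958041068))
top pipe 0.9 (np.float64(0.0645215831556073), np.float64(-0.0037127213397472186))
top pipe_end_left 0.68 (np.float64(-0.22340226844089167), np.float64(0.2317669934997414))
top pipe_end_right 0.76 (np.float64(0.061693345181535686), np.float64(-0.09526346509576863))
```

View pics/c8.png

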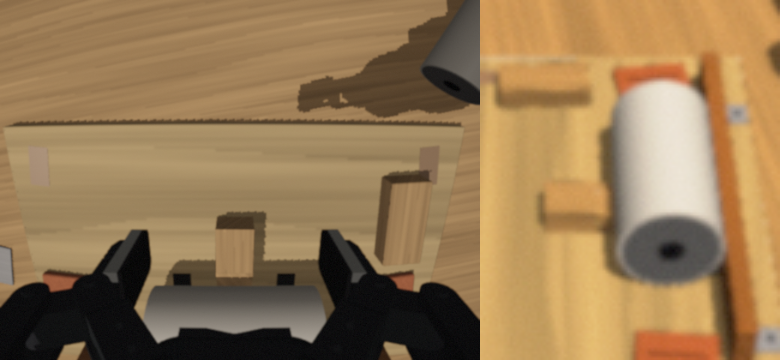

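The chock sits square under the middle of the pipe. Its origin is at board x of about -4.3 mm, against -4.5 mm for home, and the pipe lies along the stop.

```bash
python3 -c "
from workcell import bot
print(bot.job_done())"
```

```text
the job is handed in; nothing more can be done
None
```

The pipe is rolled up against the stop and the chock is slid snugly under its middle, square to it; by the last pictures both are within tolerance, and the job is handed in at about 38 s with no verdict shown.

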